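Load the die plate into the clay extruder

ROBOT

A 6-joint arm with a two-finger parallel gripper is mounted at the origin on the work surface. World frame = base frame: x ahead of the robot, y to its left, z up, the work surface at z = 0. Lengths are in mm, angles in rad, forces in N, time in s.
With the tool pointing down it reaches from about 250 to 775 mm from the base axis. Payload 8.9 kg.
Tool frame: the origin (TCP) lies where the fingers leave the gripper's body, on its centre line; the fingertips stand 73 mm ahead of it and the grasp point (between the pads) lies 54 mm ahead of it; z points along the fingers, x is the direction in which the jaws open and shut, and the axes are right-handed (so a half turn about z gives the same grasp; the last joint's range is limited). The gripper opens to 85 mm and grips with 20 to 120 N. Pads are 22 mm wide; open, the fingers measure 114 mm over their backs; the gripper's body (76 mm by 85 mm) begins 54 mm behind the grasp point. The pads swing forward as they close: fully open they stand 13 mm farther back than shut.
Start: joints at [-1.343, 0.291, -0.153, 1.127, 0, 1.431], TCP at [188.282, -490.075, 303.905] pointing down, gripper open.
Joint ranges: [-2.52, 2.52], [-0.91, 1.74], [-1.3, 1.37], [-1.96, 2.02], [-1.52, 1.47], [-3.14, 3.14]. Speed limits (rad/s): [2.22, 2.22, 2.79, 3.14, 3.14, 3.14].

INTERFACE

Orientations are given as a unit quaternion [w, x, y, z].
In Python, from bench import status, optics, arm gives the robot as it stands. The module is installed in compiled form; this text tells all that it offers.
- The arm moves only by the tool play_rows, never from a script. Its arguments are lists of equal length, an entry for each row: "translation": the shift along the tool's x, y, z each as a share of 400 mm, from -1 to 1, a list of three; "roll": the turn about the tool's z as a share of 45 degrees, from -1 to 1; "grip": the opening, from -1 (shut) to 1 (fully open). A call has 1 to 8 rows; each row shifts and turns the pose as measured when the row begins, along the tool's axes as they then stand; what a row does not reach is not made up. A row lasts 1/8 s, in which the tool goes at most 62.5 mm and 10.7 degrees, less where a joint would pass 70% of its speed; a pose out of reach is approached as far as the arm can. A call with a number of a shift or a turn outside -1 to 1 is refused whole. A call with a gripper value outside its range is refused whole. The fingers move at their own pace and stop on an object; "force" is the grip in N (left out, the last holds). Time passes only in rows, so rows that do not move let the fingers close. It gives the time, the measured TCP pose, the force and the opening at its end, in the units of the state.
- status.observe(): the state, without advancing time (a new reading comes with each control period).
- optics.capture(name): name is "side" or "top" or "wrist"; returns a dict with "pixels" (420x560x3 uint8, red, green, blue), "z_map" (420x560 float32, mm along the optical axis (not along the pixel's ray), 0 where there is no reading), "fx", "fy", "cx", "cy" (pixels), "rvec" (rotation vector, rad) and "tvec" (3), from world to camera coordinates, as OpenCV has them; the wrist camera has in their place "mount" (4x4, takes a point from camera to tool coordinates, whose origin is the TCP and whose axes are the tool frame's). Camera axes: x right, y down, z forward; pixel columns grow to the right and rows downward; lengths in mm; the calibration is good to about 2 mm. A picture is of the moment at which its call begins: read the wrist's pose just before it.
- arm.hand_in(): hands the job in, once; it reports no verdict.
Trained networks look in a picture, given as the dict that the camera call returned (one of the last four; its "shot" number tells which), for a name from the list of things; names that differ only in an ending like _2 or _b are one class to them, and where a whole thing is asked for, a point or a joint stands for the part that bears it (a point fixed in the world has none). Each returns a list of dicts, best first, with "conf" (0 to 1); they miss things now and then, are a little off and sometimes report something else, mostly with a low value. They report only what shows in the picture. A call takes as long as a camera call. They do not tell look-alikes from the thing itself.
- optics.masks_of(query, picture): "pixels" (420x560 bool, what is visible of it) and "box" ([left, top, width, height] in pixels, round what is visible of it).
The state is a dict: "t": time; "qpos": joint angles; "dq": joint speeds; "tau": joint torques, N m; "position": TCP position; "tcp_rot": TCP orientation; "ft_force": force on the tool from outside, world axes, zero at the start; "torque": the same for the moment, N m; "finger_gap": finger opening in mm.
Only numpy, scipy, OpenCV 4.12 (cv2) and the standard library are available. Lean on these libraries where they do the work, as an engineer would, in place of code of your own. Each camera call takes 0.05 s, during which the arm holds its last target.

TASK

Take the die plate with the orange grip, lay it flat in the extruder's open guide channel and slide it under the blue hood until it meets the hidden stop. Press it firmly against the stop for about half a second (roughly 10 N, never above 25 N), then let go and leave it fully home. Leave the spare die, the bowl and the jar where they are.

Things in the scene. Friction and masses are not known exactly. Their poses are not given: they have to be found in the camera images.
- die: Die plate to load: flat aluminium, 180 long (x) x 60 wide (y) x 8 mm thick, 0.14 to 0.28 kg, 34 mm square opening; origin at the centre of its underside. Upright orange grip on its tail at x = -75 mm: 30 mm along x, 14 mm along y, its top 56 mm above the underside. +x (away from the grip) is the nose, which enters the slot first. Starts flat on the table.
- die_tab (a point): Centre line of the orange grip, 40 mm above the die's underside: a good height to grip it across its 14 mm (die y); axes as the die's.
- die_nose (a point): Middle of the die's leading edge (die x = +90 mm), 4 mm above its underside.
- gate: Fixed extruder on the table; origin on the table under the slot's mouth, +x runs level into the slot. Open channel from x = -150 mm to the mouth at x = 0: flat bed 12 mm above the table between rails 64 mm apart, with lips leaning outwards, to 17 mm above the bed. From x = 0 to 156 mm a blue hood covers it.
- gate_mouth (a point): Centre of the slot's mouth, on the bed surface; axes as the gate's. The slot narrows smoothly from 64 to 62.4 mm wide over its first 40 mm; roof 13 mm above the bed. A rigid adjustable stop is hidden inside: the nose meets it 110 to 135 mm past the mouth, different each time; only resistance shows it. Its own weight makes under 4 N of drag; the stop must not be loaded above 25 N.
- gate_hood (a point): Centre of the hood's top, 38 mm above the table (its bevelled front lip reaches 49 mm and juts 6 mm ahead of the mouth); the hood is 104 mm wide. A steel barrel, 72 mm in diameter, stands on it 92 mm past the mouth, its top 0.22 m above the table.
- spare: Spare die plate, same size, with a black grip; leave alone.
- bowl: White bowl 110 mm wide, 50 mm high, origin under its centre; leave alone.
- jar: Blue glaze jar 54 mm wide, 75 mm high, origin under its centre; leave alone.
Things that resemble listed ones, but are neither listed nor needed, are in the scene too. Leave any brown or purple look-alike of the die alone.

How it is judged (in metres and radians):
On the way, in this order (a step that is already met when the one before it is completed fails the run):
1. the die's nose is in the slot, at least 20 mm past the mouth, the die lying flat and straight on the bed (x of die_nose in the frame of gate_mouth above 0.02 m and z of die_nose in the frame of gate_mouth between -0.002 and 0.01 m and angle between the x axis of die and the x axis of gate, either way round below 0.06 rad and y of die_nose in the frame of gate_mouth between -0.006 and 0.006 m), for 0.1 s.
2. the die is pressed against the hidden stop with more than 4 N for 0.2 s (contact force between die and stop above 4 N), for 0.2 s.
At the end, for the whole second after the job is handed in: The orange-grip die plate lies flat and straight in the slot (within 0.05 rad), its nose within 3 mm of the middle of the hidden stop's face (sideways play included), at rest and released (distance between die_nose and stop_face below 0.003 m and x of die_nose in the frame of gate_mouth above 0.105 m and angle between the x axis of die and the x axis of gate, either way round below 0.05 rad and angle between die's own z axis and vertical below 0.05 rad and linear speed of die below 0.01 m/s); the robot touches nothing.
It fails at once if the die is pressed on the stop with more than 25 N (contact force between die and stop above 25 N).
It fails at once if the die is forced against the extruder with more than 35 N (contact force between die and gate above 35 N).
It fails at once if the spare die, bowl or jar is moved by more than 20 mm (distance of any of spare, bowl, jar from where it was at the start of the episode above 0.02 m).
It also fails if it takes over 54 s, if anything falls off the work surface, if the arm or the gripper's body presses on something with over 40 N, if the wrist force passes 120 N, or if a joint passes its speed limit or range.

## Working session

There is one attempt and no reset: what is moved stays moved. The work goes in short steps, Python scripts to look and compute and a tool call to move; the robot and the scene stay as the last step left them, time stands still between calls to the robot, and variables do not carry over. Pictures are saved under pics/ and viewed, and the job is handed in when it is done.

Besides the shell and the picture viewer there is one more tool, called after "Call:" as name([rows], argument=value, ...), one row to a line, values as JSON. play_rows: Moves the arm, as the interface text tells. Its arguments: {"type":"object","properties":{"translation":{"type":"array"},"roll":{"type":"array"},"grip":{"type":"array"},"force":{"type":"number"}},"required":["translation","roll","grip"]}

```bash
mkdir -p pics; cat > h.py <<'E'
import numpy as np,cv2
from bench import status,optics,arm
from scipy.spatial.transform import Rotation as R
def save(p,n): cv2.imwrite('pics/'+n,cv2.cvtColor(p['pixels'],cv2.COLOR_RGB2BGR))
def world(p,st=None):
    z=p['z_map'].astype(float);v,u=np.mgrid[0:z.shape[0],0:z.shape[1]]
    c=np.stack([(u-p['cx'])/p['fx']*z,(v-p['cy'])/p['fy']*z,z],-1)
    if 'mount' in p:
        m=np.array(p['mount']);t=c@m[:3,:3].T+m[:3,3]
        q=st['tcp_rot'];r=R.from_quat([q[1],q[2],q[3],q[0]]).as_matrix()
        w=t@r.T+np.array(st['position'])
    else:
        r=cv2.Rodrigues(np.array(p['rvec'],float))[0];w=(c-np.array(p['tvec']).ravel())@r
    w[z==0]=np.nan
    return w
E
python3 - <<'E'
from h import *
s=status.observe();print(s)
for n in('top','side'):
    p=optics.capture(n);save(p,n+'0.png');np.savez(''+n+'0.npz',w=world(p),px=p['pixels'])
    for q in('die','spare','gate','bowl','jar'):
        for m in optics.masks_of(q,p)[:5]:
            w=world(p)[m['pixels']];print(n,q,round(m['conf'],2),m['box'],np.nanmedian(w,0).round(0))
E
```

```text
{'t': 0.0, 'qpos': array([-1.34328725e+00,  2.91288535e-01, -1.54103415e-01,  1.12669990e+00,
        9.86192094e-08,  1.43152723e+00]), 'dq': array([ 0.00211491,  0.00075716, -0.00064185,  0.00106403,  0.00113501,
       -0.00053716]), 'tau': array([-1.30499127e-03, -5.37144291e+01,  3.31366575e+01,  1.61455903e-02,
       -1.08689819e-04,  5.51870997e-06]), 'position': array([ 188.21283576, -489.74538996,  303.33650498]), 'tcp_rot': array([-4.37424685e-04,  8.24199367e-01, -5.66299377e-01, -4.77758996e-04]), 'ft_force': array([-0.08809548,  0.02385543,  0.62568676]), 'torque': array([-0.00031025, -0.02096578,  0.00183626]), 'finger_gap': 85.6116517643743}
top die 0.96 [121.3, 130.4, 87.8, 39.8] [774. 366.   7.]
top die 0.6 [179.6, 205.6, 86.0, 30.4] [615. 241.   7.]
top die 0.55 [80.6, 239.3, 76.5, 74.2] [488. 455.   7.]
top spare 0.77 [179.0, 263.9, 81.8, 42.3] [469. 248.   7.]
top gate 0.58 [313.4, 234.9, 168.2, 63.9] [ 502. -150.   37.]
top bowl 0.62 [325.4, 137.5, 48.2, 51.3] [737. -62.  21.]
top jar 0.72 [254.6, 134.7, 23.4, 28.0] [757. 135.  73.]
side die 0.9 [92.6, 219.6, 108.8, 60.6] [774. 378.  10.]
side die 0.86 [204.2, 221.4, 91.1, 76.9] [610. 250.  10.]
side die 0.76 [128.0, 363.1, 125.7, 44.2] [486. 458.  10.]
side spare 0.6 [252.7, 272.4, 105.1, 69.4] [468. 252.  10.]
side gate 0.76 [352.6, 81.6, 118.5, 161.9] [ 493. -169.   40.]
side bowl 0.63 [286.2, 132.4, 43.8, 38.2] [744. -69.  33.]
side jar 0.6 [226.2, 164.0, 24.9, 42.0] [750. 147.  52.]
```

View pics/top0.png

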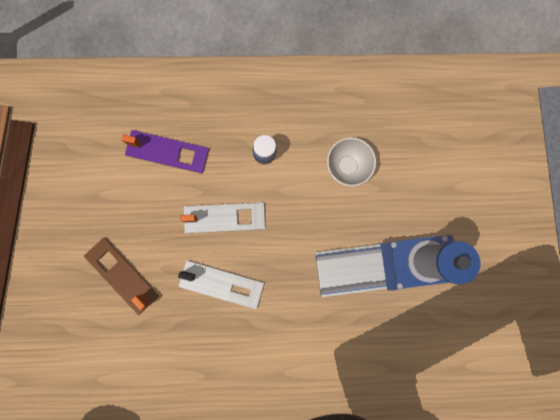

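View pics/side0.png

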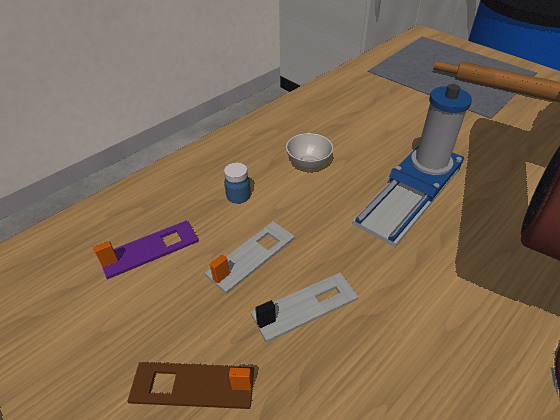

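Top view: the candidates are purple plate (167,150), brown plate (120,275), aluminium with black grip (220,285, the spare) and aluminium with orange grip (223,218). The last fits: aluminium with an orange grip. I'll confirm it in a crop and fit the poses.

```bash
python3 - <<'E'
from h import *
d=np.load('top0.npz');px=d['px'];w=d['w']
c=px[175:315,165:490];cv2.imwrite('pics/crop0.png',cv2.cvtColor(cv2.resize(c,None,fx=2.4,fy=2.4,interpolation=cv2.INTER_CUBIC),cv2.COLOR_RGB2BGR))
reg=np.zeros(px.shape[:2],bool);reg[190:245,172:275]=1
x,y,z=w[...,0],w[...,1],w[...,2]
print('table z',np.nanmedian(z[300:400,100:250]))
m=reg&(z>4)&(z<14);P=w[m][:,:2].astype(np.float32);r=cv2.minAreaRect(P);print('plate',r,np.median(z[m]))
g=reg&(z>40);print('grip top',g.sum(),np.nanmean(w[g],0),np.ptp(w[g],axis=0))
hsv=cv2.cvtColor(px,cv2.COLOR_RGB2HSV);o=reg&(hsv[...,0]<15)&(hsv[...,1]>180);print('orange',o.sum(),np.nanmean(w[o&(z>40)],0))
reg[:]=0;reg[220:310,305:490]=1
for lo,hi in((8,16),(24,33),(35,41),(44,55),(150,250)):
    m=reg&(z>lo)&(z<hi)
    if m.sum()>5:print(lo,hi,m.sum(),cv2.minAreaRect(w[m][:,:2].astype(np.float32)),np.median(w[m],0))
E
```

```text
table z -1.244057439215898
plate ((618.394775390625, 227.21847534179688), (218.7830352783203, 118.81298828125), 87.73020935058594) 7.024422321579941
grip top 99 [614.52470135 303.61904937  53.9358832 ] [13.31067817 28.63765052 21.2696947 ]
orange 0 [nan nan nan]
8 16 2064 ((491.2928161621094, -52.095252990722656), (100.03302764892578, 149.52894592285156), 5.609005928039551) [490.96800521 -50.88622952  11.03674118]
24 33 414 ((499.43328857421875, -130.15982055664062), (103.17284393310547, 306.040771484375), 5.708796501159668) [503.12313796 -65.72016904  26.81144104]
35 41 1049 ((506.208251953125, -202.05038452148438), (103.98553466796875, 161.21563720703125), 5.685176372528076) [ 507.72370239 -167.82765347   37.35351087]
44 55 513 ((503.5561828613281, -194.75717163085938), (103.18634796142578, 138.38409423828125), 4.069933891296387) [ 508.53511957 -179.48110429   45.93121968]
150 250 1680 ((507.4684143066406, -218.31985473632812), (80.37377166748047, 77.58236694335938), 87.74606323242188) [ 508.17328371 -210.59573518  202.72874776]<stdin>:9: RuntimeWarning: Mean of empty slice
```

View pics/crop0.png

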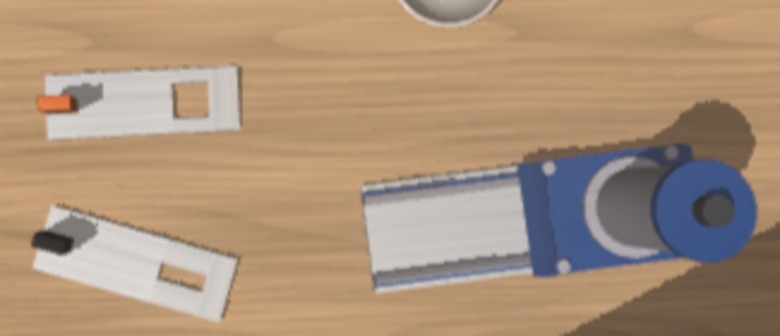

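Confirmed: the plate at crop (140,102) is aluminium with an orange grip. Next I'll write a planning helper for the rows and travel above it.

```bash
cat >> h.py <<'E'
def pose():
    s=status.observe();q=s['tcp_rot'];M=R.from_quat([q[1],q[2],q[3],q[0]]).as_matrix()
    return s,np.array(s['position']),M
def plan(target,yaw,n):
    """yaw: desired world yaw of tool x (deg). prints n rows"""
    s,p,M=pose();cur=np.degrees(np.arctan2(M[1,0],M[0,0]))
    dy=(yaw-cur+90)%180-90
    print('pos',p.round(1),'yaw',cur.round(2),'tilt z',M[:,2].round(4),'turn',round(dy,2),'f',s['ft_force'].round(1),'gap',round(s['finger_gap'],1),'t',s['t'])
    d=(np.array(target)-p)/n;k=-dy/n/45
    rows=[]
    for i in range(n):
        rows.append((d@M/400).round(4).tolist())
        M=M@R.from_euler('z',-dy/n,degrees=True).as_matrix()
    print('T',rows,'roll',round(k,4))
E
python3 -c "
from h import *
plan([600,255,300],3,16)"
```

```text
pos [ 188.3 -490.1  303.9] yaw -68.99 tilt z [-0.e+00  1.e-04 -1.e+00] turn 71.99 f [-0.9  0.7  0.6] gap 85.5 t 0.6
T [[-0.0856, -0.1018, 0.0006], [-0.0774, -0.1082, 0.0006], [-0.0686, -0.1139, 0.0006], [-0.0595, -0.119, 0.0006], [-0.05, -0.1233, 0.0006], [-0.0401, -0.1268, 0.0006], [-0.0301, -0.1296, 0.0006], [-0.0198, -0.1315, 0.0006], [-0.0094, -0.1327, 0.0006], [0.001, -0.133, 0.0006], [0.0114, -0.1325, 0.0006], [0.0218, -0.1312, 0.0006], [0.032, -0.1291, 0.0006], [0.042, -0.1262, 0.0006], [0.0518, -0.1225, 0.0006], [0.0613, -0.1181, 0.0006]] roll -0.1
```

Call:
play_rows([
  [-0.086, -0.102, 0],
  [-0.077, -0.108, 0],
  [-0.069, -0.114, 0],
  [-0.06, -0.119, 0],
  [-0.05, -0.123, 0],
  [-0.04, -0.127, 0],
  [-0.03, -0.13, 0],
  [-0.02, -0.132, 0],
], roll=[-0.1, -0.1, -0.1, -0.1, -0.1, -0.1, -0.1, -0.1], grip=[1, 1, 1, 1, 1, 1, 1, 1])

```text
t: 1.6
position: [396.2, -108.0, 304.2]
tcp_rot: [0.001, 0.961, -0.278, 0.003]
ft_force: [0.2, -1.3, 0.2]
finger_gap: 85.4
```

```bash
python3 -c "
from h import *
plan([600,255,300],3,8)"
```

```text
pos [ 396.2 -108.   304.2] yaw -32.25 tilt z [ 0.0041 -0.0038 -1.    ] turn 35.25 f [ 0.2 -1.3  0.2] gap 85.4 t 1.6
T [[-0.0067, -0.1299, 0.0011], [0.0033, -0.1301, 0.0011], [0.0133, -0.1294, 0.0011], [0.0232, -0.128, 0.0011], [0.033, -0.1259, 0.0011], [0.0425, -0.1229, 0.0011], [0.0519, -0.1193, 0.0011], [0.0609, -0.115, 0.0011]] roll -0.0979
```

Call:
play_rows([
  [-0.007, -0.13, 0.001],
  [0.003, -0.13, 0.001],
  [0.013, -0.129, 0.001],
  [0.023, -0.128, 0.001],
  [0.033, -0.126, 0.001],
  [0.0425, -0.123, 0.001],
  [0.052, -0.119, 0.001],
  [0.061, -0.115, 0.001],
], roll=[-0.098, -0.098, -0.098, -0.098, -0.098, -0.098, -0.098, -0.098], grip=[1, 1, 1, 1, 1, 1, 1, 1])

```text
t: 2.6
position: [601.6, 271.2, 301.8]
tcp_rot: [0.003, 0.999, 0.038, 0.004]
ft_force: [0.5, -1.6, 0.7]
finger_gap: 85.6
```

```bash
python3 - <<'E'
from h import *
s=status.observe();print(s['position'],s['dq'].round(3))
p=optics.capture('wrist');save(p,'w1.png');w=world(p,s);np.savez('w1.npz',w=w,px=p['pixels'])
print(np.array(p['mount']).round(3))
for m in optics.masks_of('die',p)[:4]:print(m['conf'],m['box'],np.nanmedian(w[m['pixels']],0))
plan([600,255,300],3,1)
E
```

```text
[601.59760647 271.1764001  301.77268384] [ 0.483  0.689  1.135  0.438 -0.005 -0.148]
[[ 1.0000e+00 -1.0000e-03 -0.0000e+00  1.1000e-02]
 [ 1.0000e-03  9.5700e-01  2.8900e-01 -7.5190e+01]
 [-0.0000e+00 -2.8900e-01  9.5700e-01 -6.9162e+01]
 [ 0.0000e+00  0.0000e+00  0.0000e+00  1.0000e+00]]
0.75 [370.4, 15.0, 130.5, 177.4] [776.19593147 382.72701181   7.15508774]
0.68 [169.2, 335.6, 44.9, 31.5] [511.61184943  17.67510854  10.81226705]
0.59 [91.4, 0.0, 124.8, 71.8] [455.85288567 422.13291305   7.40464392]
0.58 [255.0, 135.6, 56.1, 135.2] [615.50011679 249.04299818   7.0248627 ]
pos [602.1 273.6 300.2] yaw 4.47 tilt z [ 0.0086 -0.004  -1.    ] turn -1.47 f [-0.8 -0.4 -1.2] gap 85.4 t 2.7
T [[-0.0089, 0.0459, 0.0006]] roll 0.0327
```

View pics/w1.png

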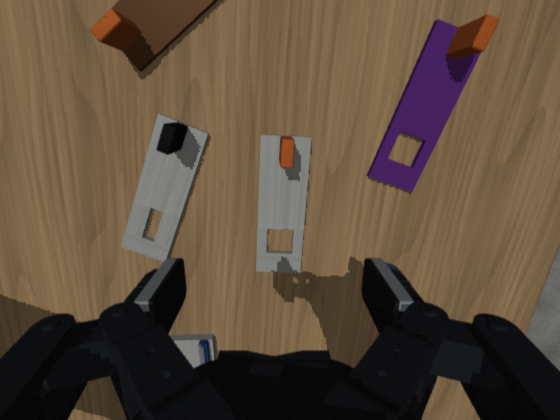

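The wrist view shows the orange-grip aluminium die at (283,205), grip at (287,150), nothing near it. The arm was still moving, so I'll measure again at rest.

```bash
cat > fit.py <<'E'
from h import *
def fitdie(w,mask,px):
    x,y,z=w[...,0],w[...,1],w[...,2]
    k=cv2.dilate(mask.astype(np.uint8),np.ones((9,9)))>0
    m=k&(z>4)&(z<12);r=cv2.minAreaRect(w[m][:,:2].astype(np.float32));print('plate',r,np.median(z[m]),m.sum())
    g=k&(z>50);
    if g.sum()>5: print('grip top',g.sum(),cv2.minAreaRect(w[g][:,:2].astype(np.float32)),np.median(w[g],0))
E
python3 - <<'E'
from fit import *
import time
p=optics.capture('wrist')
s=status.observe();p=optics.capture('wrist');print(s['position'],s['dq'].round(3))
w=world(p,s)
for m in optics.masks_of('die',p)[:4]:
    c=np.nanmedian(w[m['pixels']],0)
    if abs(c[0]-615)<30: fitdie(w,m['pixels'],p['pixels'])
p=optics.capture('top');w=world(p)
for m in optics.masks_of('die',p)[:4]:
    c=np.nanmedian(w[m['pixels']],0)
    if abs(c[0]-615)<30: fitdie(w,m['pixels'],p['pixels'])
plan([614,303,300],3,2)
E
```

```text
[601.2604392  271.52189633 300.47355961] [-0.04  -0.047 -0.06  -0.001 -0.011  0.005]
plate ((617.0614624023438, 232.47833251953125), (60.09798049926758, 180.39837646484375), 1.4476755857467651) 6.991244817037085 5468
grip top 388 ((615.08447265625, 307.56329345703125), (13.92707633972168, 30.079303741455078), 1.0106492042541504) [615.05474443 308.18473434  54.87165137]
plate ((613.9229736328125, 215.88592529296875), (68.26383209228516, 151.86013793945312), 2.1297430992126465) 7.054380637767109 1369
grip top 153 ((572.91796875, 231.43637084960938), (67.77676391601562, 35.24873352050781), 29.898399353027344) [577.77867431 231.47780339 399.75211832]
pos [600.6 268.5 302.1] yaw 4.08 tilt z [ 0.0087 -0.0053 -0.9999] turn -1.08 f [ 0.3 -0.3  0.1] gap 85.3 t 2.95
T [[0.0197, -0.0419, 0.0025], [0.0193, -0.0421, 0.0025]] roll 0.012
```

```bash
python3 -c "
from h import *
plan([615.1,307.5,170],1.45,4)"
```

```text
pos [600.6 268.5 302.1] yaw 4.08 tilt z [ 0.0087 -0.0053 -0.9999] turn -2.63 f [ 0.3 -0.3  0.1] gap 85.3 t 2.95
T [[0.0101, -0.0242, 0.0825], [0.0098, -0.0243, 0.0825], [0.0095, -0.0244, 0.0825], [0.0092, -0.0245, 0.0825]] roll 0.0146
```

Call:
play_rows([
  [0.01, -0.024, 0.08],
  [0.01, -0.024, 0.08],
  [0.01, -0.024, 0.08],
  [0.009, -0.024, 0.08],
  [0, 0, 0],
  [0, 0, 0],
], roll=[0.015, 0.015, 0.015, 0.015, 0, 0], grip=[1, 1, 1, 1, 1, 1])

```text
t: 3.7
position: [616.8, 301.0, 177.2]
tcp_rot: [0.002, 1.0, 0.006, 0.007]
ft_force: [-1.0, 0.1, 0.3]
finger_gap: 85.6
```

```bash
python3 - <<'E'
from fit import *
s=status.observe();p=optics.capture('wrist');print(s['position'],s['dq'].round(3));save(p,'w2.png')
w=world(p,s)
k=np.zeros((420,560),bool);k[:,200:350]=1
fitdie(w,k,0)
plan([615.1,307.5,97],1.45,3)
E
```

```text
[616.75504406 300.99107894 177.20505218] [-0.006  0.002 -0.015  0.001  0.001 -0.   ]
plate ((616.9225463867188, 236.85797119140625), (60.27103042602539, 171.88783264160156), 1.5121017694473267) 7.000898301871274 9389
grip top 11168 ((616.7788696289062, 308.4793395996094), (41.39303207397461, 31.451473236083984), 0.6376060247421265) [616.18059272 313.56667801 189.16174108]
pos [616.7 301.  177.2] yaw 0.74 tilt z [ 0.015  -0.0041 -0.9999] turn 0.71 f [ 0.1 -0.2 -0.4] gap 85.3 t 3.75
T [[-0.0023, -0.0057, 0.0668], [-0.0023, -0.0057, 0.0668], [-0.0022, -0.0057, 0.0668]] roll -0.0053
```

View pics/w2.png

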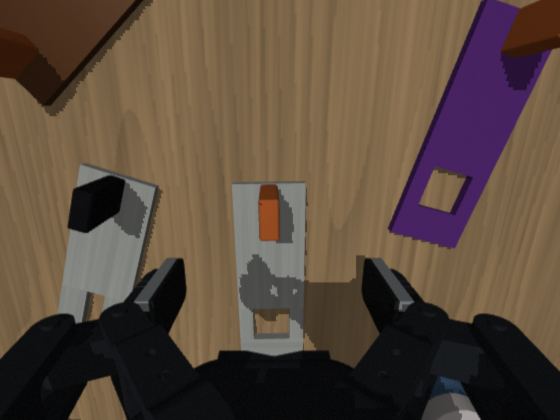

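Call:
play_rows([
  [-0.004, -0.009, 0.06],
  [-0.003, -0.009, 0.06],
  [0, 0, 0.06],
  [0, 0, 0.012],
  [0, 0, 0],
], roll=[-0.01, -0.006, 0, 0, 0], grip=[1, 1, 1, 1, 1])

```text
t: 4.38
position: [619.3, 307.2, 108.3]
tcp_rot: [0.0, 1.0, 0.012, 0.013]
ft_force: [0.6, 0.3, -0.1]
finger_gap: 85.5
```

```bash
python3 - <<'E'
from fit import *
p=optics.capture('wrist');save(p,'w3.png')
plan([614.3,307.8,97],1.45,1)
E
```

```text
pos [619.4 307.2 108.5] yaw 1.36 tilt z [ 0.0272  0.     -0.9996] turn 0.09 f [-0.5  0.5  0.2] gap 85.7 t 4.425
T [[-0.0135, -0.0018, 0.0285]] roll -0.0019
```

View pics/w3.png

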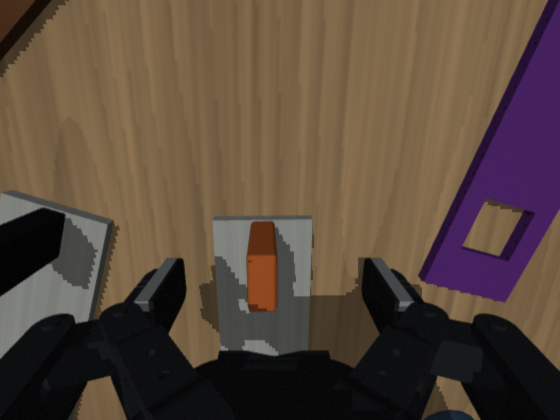

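Call:
play_rows([
  [-0.014, -0.001, 0.01],
  [-0.01, -0.001, 0.015],
  [-0.003, 0, 0.015],
  [0, 0, 0],
], roll=[0, 0, 0, 0], grip=[1, 1, 1, 1])

```text
t: 4.92
position: [608.9, 308.1, 93.4]
tcp_rot: [-0.0, 1.0, 0.012, 0.015]
ft_force: [0.5, 0.5, -0.7]
finger_gap: 85.1
```

```bash
python3 - <<'E'
from fit import *
plan([613.6,307.8,97],1.45,1)
E
```

```text
pos [608.9 308.1  93.4] yaw 1.37 tilt z [ 0.0297  0.001  -0.9996] turn 0.08 f [ 0.5  0.5 -0.7] gap 85.1 t 4.925
T [[0.0119, 0.001, -0.0087]] roll -0.0019
```

Call:
play_rows([
  [0.01, 0, -0.008],
  [0, 0, 0],
], roll=[0, 0], grip=[1, 1])

```text
t: 5.18
position: [613.5, 308.3, 97.0]
tcp_rot: [-0.0, 1.0, 0.012, 0.015]
ft_force: [0.7, 0.2, 0.1]
finger_gap: 85.4
```

```bash
python3 - <<'E'
from fit import *
plan([613.6,307.8,97],1.45,1)
E
```

```text
pos [613.5 308.3  97. ] yaw 1.37 tilt z [ 0.0301  0.0011 -0.9995] turn 0.08 f [0.7 0.2 0.1] gap 85.4 t 5.175
T [[0.0003, 0.0012, 0.0001]] roll -0.0019
```

Call:
play_rows([
  [0, 0, 0],
  [0, 0, 0],
  [0, 0, 0],
  [0, 0, 0],
  [0, 0, 0],
  [0, 0, 0],
  [0, 0, 0],
], roll=[0, 0, 0, 0, 0, 0, 0], grip=[-1, -1, -1, -1, -1, -1, -1], force=60)

```text
t: 6.05
position: [613.5, 308.4, 97.9]
tcp_rot: [-0.001, 1.0, 0.012, 0.015]
ft_force: [0.5, 0.4, 1.7]
finger_gap: 13.3
```

```bash
python3 - <<'E'
from fit import *
plan([613.6,307.8,170],1.45,3)
E
```

```text
pos [613.5 308.4  97.9] yaw 1.36 tilt z [ 0.0304  0.0015 -0.9995] turn 0.09 f [0.5 0.4 1.7] gap 13.3 t 6.05
T [[0.0019, 0.0005, -0.06], [0.0019, 0.0005, -0.06], [0.0019, 0.0005, -0.06]] roll -0.0007
```

Call:
play_rows([
  [0.002, 0, -0.06],
  [0.002, 0, -0.06],
  [0.002, 0, -0.06],
  [0, 0, 0],
  [0, 0, 0],
], roll=[0, 0, 0, 0, 0], grip=[-1, -1, -1, -1, -1])

```text
t: 6.68
position: [612.6, 307.8, 168.1]
tcp_rot: [0.0, 1.0, 0.012, 0.013]
ft_force: [-0.5, 0.3, -2.4]
finger_gap: 13.0
```

```bash
python3 - <<'E'
from fit import *
g=np.array([498.8,-127.1]);a=np.radians(-84.33);u=np.array([np.cos(a),np.sin(a)])
print('grip at nose -8:',g-173*u)
plan([*(g-173*u),170],5.67,8)
p=optics.capture('side');save(p,'s3.png')
E
```

```text
grip at nose -8: [481.70782035  45.05358665]
pos [612.6 307.8 168.1] yaw 1.36 tilt z [ 2.620e-02  2.000e-04 -9.997e-01] turn 4.31 f [-0.5  0.3 -2.4] gap 13.0 t 6.675
T [[-0.0428, 0.0811, -0.0017], [-0.0436, 0.0807, -0.0017], [-0.0443, 0.0803, -0.0017], [-0.0451, 0.0799, -0.0017], [-0.0458, 0.0795, -0.0017], [-0.0466, 0.079, -0.0017], [-0.0473, 0.0786, -0.0017], [-0.0481, 0.0781, -0.0017]] roll -0.012
```

View pics/s3.png

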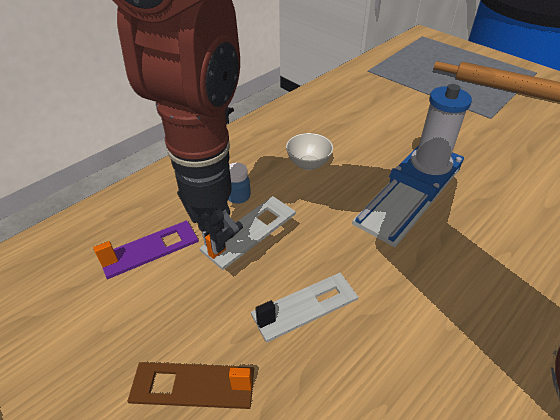

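The die is gripped and lifted (side view, plate at (250,230), shadow below). On to the channel.

Call:
play_rows([
  [-0.043, 0.081, -0.002],
  [-0.044, 0.081, -0.002],
  [-0.044, 0.08, -0.002],
  [-0.045, 0.08, -0.002],
  [-0.046, 0.08, -0.002],
  [-0.046, 0.079, -0.002],
  [-0.04, 0.06, -0.002],
  [0, 0, 0],
], roll=[-0.012, -0.012, -0.012, -0.012, -0.012, -0.012, -0.012, 0], grip=[-1, -1, -1, -1, -1, -1, -1, -1])

```text
t: 7.72
position: [492.8, 78.5, 162.2]
tcp_rot: [0.001, 0.999, 0.046, 0.007]
ft_force: [-0.2, 0.1, -1.7]
finger_gap: 13.1
```

```bash
python3 - <<'E'
from fit import *
plan([481.7,45,170],5.67,1)
p=optics.capture('wrist');p=optics.capture('wrist')
s=status.observe();p=optics.capture('wrist');w=world(p,s);save(p,'w4.png');np.savez('w4.npz',w=w,px=p['pixels'])
plan([481.7,45,170],5.67,1)
p=optics.capture('top');np.savez('t4.npz',w=world(p),px=p['pixels']);save(p,'t4.png')
E
```

```text
pos [492.8  78.5 162.2] yaw 5.31 tilt z [ 0.0151 -0.0016 -0.9999] turn 0.36 f [-0.2  0.1 -1.7] gap 13.1 t 7.725
T [[-0.0352, 0.0809, -0.0197]] roll -0.0079
pos [494.5  80.2 162.7] yaw 5.42 tilt z [ 0.017  -0.001  -0.9999] turn 0.25 f [-0.3 -0.2 -1.5] gap 13.2 t 7.875
T [[-0.0398, 0.0845, -0.0188]] roll -0.0055
```

View pics/w4.png

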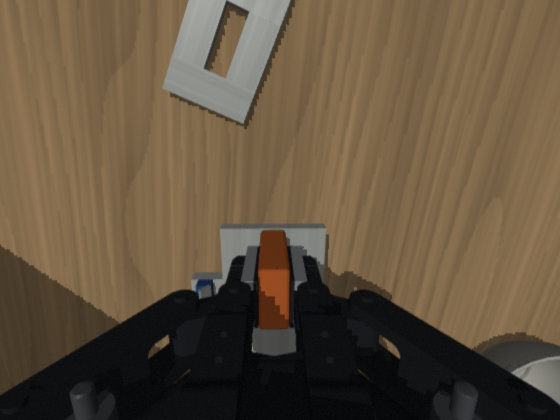

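View pics/t4.png

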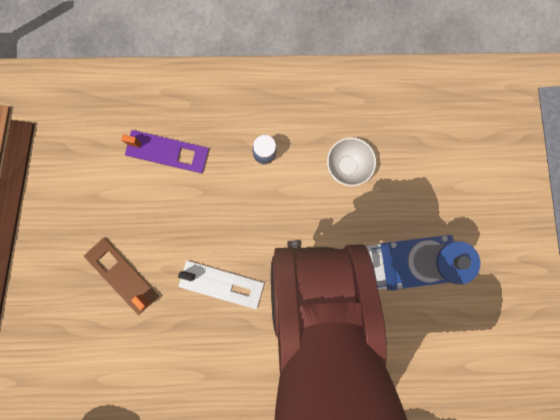

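```bash
python3 - <<'E'
from fit import *
from scipy import ndimage
for f in('top0','side0'):
    d=np.load(f+'.npz');w=d['w'];z=w[...,2];x=w[...,0];y=w[...,1]
    m=(z>4)&(z<12)&(abs(x-616)<45)&(y>120)&(y<340)&(x>575)
    l,n=ndimage.label(m);k=np.argmax(np.bincount(l.ravel())[1:])+1
    print(f,'plate',cv2.minAreaRect(w[l==k][:,:2].astype(np.float32)),np.median(z[l==k]))
    g=(z>51)&(abs(x-616)<45)&(y>270)&(y<340);print('grip',cv2.minAreaRect(w[g][:,:2].astype(np.float32)),g.sum())
    # gate frame
    a=np.radians(-84.33);u=np.array([np.cos(a),np.sin(a)]);v=np.array([-u[1],u[0]])
    o=np.array([498.8,-127.1]);D=w[...,:2]-o;gx=D@u;gy=D@v
    for lo,hi in((-140,-110),(-110,-80),(-80,-50),(-50,-20)):
        r=(gx>lo)&(gx<hi)&(abs(gy)<60)
        b=r&(z>8)&(z<13)&(abs(gy)<40)
        t=r&(z>22)
        L=gy[t&(gy>0)];Rr=gy[t&(gy<0)]
        print(lo,'bed gy',np.percentile(gy[b],[1,99]).round(1),'tops L',np.percentile(L,[2,50,98]).round(1),'R',np.percentile(Rr,[2,50,98]).round(1), 'bed z',np.median(z[b]).round(1))
    b=(z>8)&(z<13)&(abs(gy)<30)&(gx>-170)&(gx<10);print('bed gx',np.percentile(gx[b],[.5,99.5]))
    h=(z>44)&(z<52)&(abs(gy)<45)&(gx<20)&(gx>-20);print('lip gx',np.percentile(gx[h],[1,50,99]),'gy',np.percentile(gy[h],[1,99]))
    h=(z>35)&(z<41)&(gx>-10)&(gx<180)&(abs(gy)<60);print('hood',cv2.minAreaRect(w[h][:,:2].astype(np.float32)),np.percentile(gx[h],[1,99]),np.percentile(gy[h],[1,99]))
E
```

```text
top0 plate ((617.287841796875, 230.04153442382812), (60.926490783691406, 180.12811279296875), 1.1216449737548828) 7.037436888471257
grip ((614.61865234375, 304.12884521484375), (28.43626594543457, 13.21597671508789), 88.76985168457031) 90
-140 bed gy [-31.8  30.9] tops L [33.4 37.6 42.8] R [-42.1 -37.3 -32.4] bed z 10.7
-110 bed gy [-31.7  31.1] tops L [32.  36.9 43.5] R [-43.4 -36.9 -32.4] bed z 10.7
-80 bed gy [-31.5  30.4] tops L [32.2 36.9 41.8] R [-41.3 -36.8 -32.8] bed z 10.7
-50 bed gy [-31.1  30.9] tops L [32.9 37.5 43.5] R [-40.8 -37.4 -32.8] bed z 10.8
bed gx [-149.38668755   -1.96834576]
lip gx [ 0.23158721  5.53320301 17.16807871] gy [-44.54807016  44.27550145]
hood ((506.208251953125, -202.05038452148438), (103.98553466796875, 161.21563720703125), 5.685176372528076) [ -3.75976357 151.24109146] [-51.36696066  51.58192052]
side0 plate ((619.4630126953125, 231.62962341308594), (67.4688720703125, 181.39109802246094), 2.043689250946045) 9.406751180458016
grip ((615.3131713867188, 306.81292724609375), (16.015735626220703, 29.364646911621094), 4.10538911819458) 137
-140 bed gy [-26.3  33. ] tops L [31.8 36.2 43.7] R [-43.6 -39.2 -32.1] bed z 12.4
-110 bed gy [-26.6  32.1] tops L [32.2 36.3 43.4] R [-43.6 -38.6 -31.6] bed z 12.3
-80 bed gy [-27.1  31. ] tops L [32.3 36.1 40.8] R [-43.  -38.9 -31.9] bed z 12.3
-50 bed gy [-26.3  31.4] tops L [32.7 36.5 44.3] R [-43.8 -38.9 -32. ] bed z 12.3
bed gx [-152.49006383    8.73339121]
lip gx [-2.994675    1.41420931 17.77809783] gy [-44.0583171   44.36357958]
hood ((506.5740966796875, -199.85330200195312), (105.05955505371094, 164.8200225830078), 5.843904495239258) [ -7.53711262 152.15327125] [-51.76750169  52.18171664]
```

```bash
python3 - <<'E'
from fit import *
plan([479.6,59,150],5.67,2)
E
```

```text
pos [494.6  80.4 162.8] yaw 5.46 tilt z [ 0.0172 -0.0011 -0.9999] turn 0.21 f [ 0.6  0.1 -1.3] gap 13.7 t 7.925
T [[-0.0215, 0.0248, 0.0157], [-0.0216, 0.0247, 0.0157]] roll -0.0024
```

Call:
play_rows([
  [-0.021, 0.025, 0.015],
  [-0.02, 0.024, 0.015],
  [0, 0, 0],
  [0, 0, 0],
], roll=[-0.003, -0.002, 0, 0], grip=[-1, -1, -1, -1])

```text
t: 8.43
position: [479.4, 58.8, 149.0]
tcp_rot: [0.001, 0.999, 0.05, 0.008]
ft_force: [1.4, -0.1, -1.7]
finger_gap: 13.4
```

```bash
python3 - <<'E'
from fit import *
plan([479.2,59,122],5.67,2)
E
```

```text
pos [479.4  58.8 149. ] yaw 5.79 tilt z [ 1.640e-02 -9.000e-04 -9.999e-01] turn -0.12 f [ 1.4 -0.1 -1.7] gap 13.4 t 8.425
T [[-0.0008, -0.0003, 0.0337], [-0.0008, -0.0003, 0.0337]] roll 0.0013
```

Call:
play_rows([
  [-0.001, 0, 0.025],
  [-0.001, 0, 0.025],
  [0, 0, 0.01],
  [0, 0, 0],
], roll=[0.002, 0, 0, 0], grip=[-1, -1, -1, -1])

```text
t: 8.93
position: [479.3, 59.1, 123.1]
tcp_rot: [0.001, 0.999, 0.05, 0.008]
ft_force: [0.2, -0.4, -1.1]
finger_gap: 13.1
```

```bash
python3 - <<'E'
from fit import *
s=status.observe();p=optics.capture('side');save(p,'s5.png')
c=p['pixels'][130:290,270:480];cv2.imwrite('pics/s5c.png',cv2.cvtColor(cv2.resize(c,None,fx=3.5,fy=3.5,interpolation=cv2.INTER_CUBIC),cv2.COLOR_RGB2BGR))
w=world(p)
a=np.radians(-84.33);u=np.array([np.cos(a),np.sin(a)]);v=np.array([-u[1],u[0]])
D=w[...,:2]-np.array([498.8,-125]);gx=D@u;gy=D@v;z=w[...,2]
for lo in range(-190,0,15):
    r=(gx>lo)&(gx<lo+15)&(abs(gy)<31)&(z>9)&(z<60)
    if r.sum()>5:print(lo,r.sum(),np.percentile(z[r],[10,50,90]).round(1),np.percentile(gy[r],[2,98]).round(1))
plan([479.2,59,110],5.67,2)
E
```

```text
-190 137 [33.8 35.3 36.8] [-29.8  29.9]
-175 72 [32.5 34.8 36.4] [-29.8  28.9]
-160 77 [14.3 34.8 35.9] [-29.8  -9.2]
-145 63 [14.2 34.6 35.9] [-29.9  -8.2]
-130 45 [13.6 35.  36.5] [-29.8  30.6]
-115 42 [13.2 34.2 36.5] [-29.9   7.7]
-100 49 [14.3 34.8 36.1] [-29.4   9.4]
-85 23 [12.  29.1 35.2] [-29.5   5.6]
-70 19 [13.4 26.9 35.7] [-29.3  12. ]
-55 98 [14.6 34.1 36.5] [-29.5   8.9]
-40 118 [14.3 35.2 36.7] [-29.4  12.6]
-25 62 [13.9 35.2 36.3] [-28.9  16.9]
-10 254 [34.1 41.5 48.8] [-30.1  24.6]
pos [479.3  59.1 123.3] yaw 5.72 tilt z [ 1.660e-02 -7.000e-04 -9.999e-01] turn -0.05 f [-0.4  0.3 -1.5] gap 13.5 t 8.975
T [[-0.0004, 0.0, 0.0166], [-0.0004, 0.0, 0.0166]] roll 0.0005
```

View pics/s5c.png

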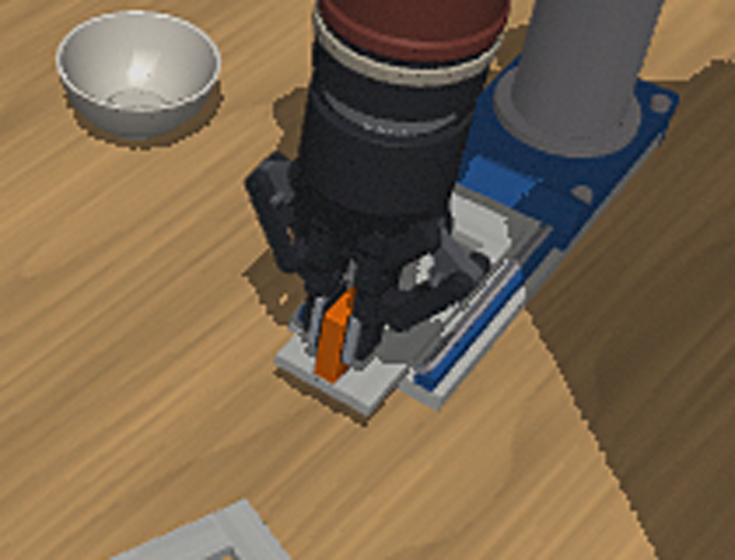

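Die is level and centred over the channel (side crop: plate between the rails, nose short of the hood). Lowering.

Call:
play_rows([
  [0, 0, 0.012],
  [0, 0, 0.012],
  [0, 0, 0.004],
  [0, 0, 0],
], roll=[0, 0, 0, 0], grip=[-1, -1, -1, -1])

```text
t: 9.48
position: [479.9, 59.1, 111.6]
tcp_rot: [0.001, 0.999, 0.05, 0.009]
ft_force: [-0.0, 0.6, -1.9]
finger_gap: 13.1
```

Call:
play_rows([
  [0, 0, 0.002],
  [0, 0, 0.002],
  [0, 0, 0],
], roll=[0, 0, 0], grip=[-1, -1, -1])

```text
t: 9.85
position: [480.0, 59.0, 110.1]
tcp_rot: [0.001, 0.999, 0.05, 0.009]
ft_force: [0.4, 0.1, -1.1]
finger_gap: 12.8
```

Call:
play_rows([
  [0, 0, 0.002],
  [0, 0, 0.002],
  [0, 0, 0],
], roll=[0, 0, 0], grip=[-1, -1, -1])

```text
t: 10.22
position: [480.2, 59.2, 109.3]
tcp_rot: [0.001, 0.999, 0.05, 0.009]
ft_force: [-2.0, -0.5, 1.2]
finger_gap: 13.2
```

```bash
python3 - <<'E'
from fit import *
for i in range(3):
    p=optics.capture('side');s=status.observe();print(s['position'],s['ft_force'].round(2),s['torque'].round(3))
w=world(p)
a=np.radians(-84.33);u=np.array([np.cos(a),np.sin(a)]);v=np.array([-u[1],u[0]])
D=w[...,:2]-np.array([498.8,-125]);gx=D@u;gy=D@v;z=w[...,2]
for lo in (-190,-175,-160,-130,-100,-55,-40,-25):
    r=(gx>lo)&(gx<lo+15)&(abs(gy)<31)&(z>9)&(z<60)
    if r.sum()>5:print(lo,r.sum(),np.percentile(z[r],[10,50,90]).round(1),np.percentile(gy[r],[2,98]).round(1))
E
```

```text
[480.2837989   59.16373035 109.26312447] [-1.09  1.21  3.58] [-0.121  0.471 -0.007]
[480.26936505  59.19300424 109.21574642] [-1.57  1.1   4.22] [-0.177  0.628 -0.064]
[480.29303836  59.18967274 109.19643811] [-1.67 -0.08  5.42] [-0.181  0.675 -0.062]
-190 134 [19.4 21.3 23.6] [-28.4  30.1]
-175 73 [19.4 21.1 22.9] [-28.6  13.2]
-160 68 [16.8 21.4 22.8] [-28.9  -8.1]
-130 32 [16.6 21.2 22.6] [-28.4  30.3]
-100 33 [17.8 21.6 23.2] [-28.7   9.2]
-55 102 [13.4 20.9 22.9] [-28.8   5.6]
-40 109 [20.1 21.9 23.2] [-28.7  15.2]
-25 54 [19.9 21.8 23.2] [-28.6  18.6]
```

Call:
play_rows([
  [-0.001, 0.02, -0.001],
  [-0.001, 0.025, 0],
  [0, 0.025, 0],
  [0, 0.02, 0],
  [0, 0, 0],
], roll=[0, 0, 0, 0, 0], grip=[-1, -1, -1, -1, -1])

```text
t: 11.0
position: [483.7, 20.6, 109.5]
tcp_rot: [0.001, 0.999, 0.05, 0.01]
ft_force: [-0.1, -1.2, 0.7]
finger_gap: 13.0
```

```bash
cat > g.py <<'E'
from h import *
s,p,M=pose();a=np.radians(-84.33);u=np.array([np.cos(a),np.sin(a)]);v=np.array([-u[1],u[0]])
c=p+54*M[:,2];D=c[:2]-np.array([498.8,-125]);f=s['ft_force']
print('t',s['t'],'nose gx',round(D@u+165,1),'gy',round(D@v,2),'z',p[2].round(2),'yaw err',round(np.degrees(np.arctan2(M[1,0],M[0,0]))-5.67,2),'tilt',M[:2,2].round(4),'f along',round(f[:2]@u,2),'side',round(f[:2]@v,2),'z',f[2].round(2),'tq',s['torque'].round(2))
E
python3 g.py
```

```text
t 11.0 nose gx 18.7 gy 0.41 z 109.5 yaw err 0.02 tilt [ 0.0193 -0.0003] f along 1.16 side -0.25 z 0.71 tq [-0.16  0.02 -0.01]
```

Call:
play_rows([
  [-0.001, 0.02, 0],
  [0, 0.02, 0],
  [0, 0.02, 0],
  [0, 0.02, 0],
  [0, 0, 0],
], roll=[0, 0, 0, 0, 0], grip=[-1, -1, -1, -1, -1])

```text
t: 11.62
position: [486.7, -13.6, 109.6]
tcp_rot: [0.001, 0.999, 0.05, 0.01]
ft_force: [0.1, -0.8, 1.1]
finger_gap: 12.9
```

```bash
python3 g.py
```

```text
t 11.625 nose gx 53.0 gy 0.04 z 109.56 yaw err 0.02 tilt [ 0.0193 -0.0004] f along 0.84 side 0.06 z 1.09 tq [-0.14  0.03  0.05]
```

Call:
play_rows([
  [0, 0.02, 0],
  [0, 0.02, 0],
  [0, 0.02, 0],
  [0, 0.02, 0],
  [0, 0.01, 0],
  [0, 0, 0],
], roll=[0, 0, 0, 0, 0, 0], grip=[-1, -1, -1, -1, -1, -1])

```text
t: 12.38
position: [490.5, -52.0, 109.6]
tcp_rot: [0.001, 0.999, 0.05, 0.01]
ft_force: [-0.2, 0.8, 0.3]
finger_gap: 13.1
```

```bash
python3 g.py
```

```text
t 12.375 nose gx 91.6 gy -0.06 z 109.56 yaw err 0.02 tilt [ 0.0191 -0.0003] f along -0.79 side -0.16 z 0.29 tq [ 0.11  0.11 -0.03]
```

Call:
play_rows([
  [0, 0.01, 0],
  [0, 0.01, 0],
  [0, 0.008, 0],
  [0, 0, 0],
], roll=[0, 0, 0, 0], grip=[-1, -1, -1, -1])

```text
t: 12.88
position: [491.5, -63.6, 109.6]
tcp_rot: [0.001, 0.999, 0.05, 0.009]
ft_force: [0.2, 0.3, 0.3]
finger_gap: 13.0
```

```bash
python3 g.py
```

```text
t 12.875 nose gx 103.3 gy -0.15 z 109.55 yaw err 0.04 tilt [ 0.0189 -0.0003] f along -0.3 side 0.22 z 0.31 tq [-0.02  0.11  0.  ]
```

Call:
play_rows([
  [0, 0.004, 0],
  [0, 0.004, 0],
  [0, 0.004, 0],
  [0, 0.004, 0],
], roll=[0, 0, 0, 0], grip=[-1, -1, -1, -1])

```text
t: 13.38
position: [492.1, -70.0, 109.5]
tcp_rot: [0.0, 0.999, 0.05, 0.009]
ft_force: [-0.1, 0.4, 0.7]
finger_gap: 13.2
```

```bash
python3 g.py
```

```text
t 13.375 nose gx 109.7 gy -0.24 z 109.54 yaw err 0.07 tilt [0.0187 0.0002] f along -0.45 side -0.02 z 0.68 tq [ 0.23  0.08 -0.03]
```

Call:
play_rows([
  [0, 0.003, 0],
  [0, 0.003, 0],
  [0, 0.003, 0],
  [0, 0.003, 0],
], roll=[0, 0, 0, 0], grip=[-1, -1, -1, -1])

```text
t: 13.88
position: [492.6, -75.1, 109.5]
tcp_rot: [0.0, 0.999, 0.05, 0.009]
ft_force: [-0.6, 0.9, -0.6]
finger_gap: 13.0
```

```bash
python3 g.py
```

```text
t 13.875 nose gx 114.8 gy -0.24 z 109.53 yaw err 0.06 tilt [0.0187 0.0003] f along -0.97 side -0.48 z -0.64 tq [ 0.36  0.1  -0.01]
```

Call:
play_rows([
  [0, 0.003, 0],
  [0, 0.003, 0],
  [0, 0.003, 0],
  [0, 0.003, 0],
], roll=[0, 0, 0, 0], grip=[-1, -1, -1, -1])

```text
t: 14.38
position: [493.1, -80.2, 109.5]
tcp_rot: [0.0, 0.999, 0.05, 0.009]
ft_force: [-0.4, 0.9, -0.3]
finger_gap: 13.1
```

```bash
python3 g.py
```

```text
t 14.375 nose gx 119.9 gy -0.25 z 109.54 yaw err 0.06 tilt [0.0187 0.0003] f along -0.97 side -0.31 z -0.32 tq [ 0.34  0.1  -0.05]
```

Call:
play_rows([
  [0, 0.003, 0],
  [0, 0.003, 0],
  [0, 0.003, 0],
  [0, 0.003, 0],
], roll=[0, 0, 0, 0], grip=[-1, -1, -1, -1])

```text
t: 14.88
position: [493.3, -83.4, 109.5]
tcp_rot: [-0.002, 0.999, 0.051, 0.009]
ft_force: [0.3, 9.0, 3.9]
finger_gap: 13.2
```

```bash
python3 g.py
```

```text
t 14.875 nose gx 122.9 gy -0.29 z 109.54 yaw err 0.13 tilt [0.0187 0.005 ] f along -8.88 side 1.23 z 3.86 tq [ 1.7   0.08 -0.03]
```

Call:
play_rows([
  [0, 0.002, 0],
  [0, 0.002, 0],
], roll=[0, 0], grip=[-1, -1])

```text
t: 15.12
position: [493.3, -83.6, 109.7]
tcp_rot: [-0.004, 0.999, 0.051, 0.009]
ft_force: [-0.1, 7.1, 3.0]
finger_gap: 13.3
```

```bash
python3 g.py
```

```text
t 15.125 nose gx 122.9 gy -0.36 z 109.65 yaw err 0.2 tilt [0.0186 0.0081] f along -7.13 side 0.56 z 2.97 tq [ 0.89  0.24 -0.07]
```

Call:
play_rows([
  [0, 0.003, 0],
  [0, 0.003, 0],
  [0, 0.003, 0],
  [0, 0.003, 0],
], roll=[0, 0, 0, 0], grip=[-1, -1, -1, -1])

```text
t: 15.62
position: [493.0, -84.2, 110.0]
tcp_rot: [-0.008, 0.999, 0.053, 0.01]
ft_force: [-1.3, 8.0, 5.3]
finger_gap: 13.2
```

```bash
python3 g.py
```

```text
t 15.625 nose gx 123.0 gy -0.63 z 110.0 yaw err 0.37 tilt [0.0182 0.0173] f along -8.1 side -0.52 z 5.3 tq [ 1.22  0.28 -0.1 ]
```

Call:
play_rows([
  [0, 0, 0],
  [0, 0, 0],
  [0, 0, 0],
  [0, 0, 0],
  [0, 0, 0],
  [0, 0, 0],
], roll=[0, 0, 0, 0, 0, 0], grip=[-1, -1, 0.2, 0.2, 0.2, 0.2])

```text
t: 16.38
position: [493.4, -84.9, 110.1]
tcp_rot: [-0.007, 0.999, 0.053, 0.01]
ft_force: [0.2, 0.0, -0.3]
finger_gap: 51.4
```

```bash
python3 - <<'E'
from fit import *
exec(open('g.py').read())
for n in('side','wrist'):
    p=optics.capture(n);save(p,n+'7.png')
p0=p
E
```

```text
t 16.375 nose gx 123.8 gy -0.36 z 110.14 yaw err 0.36 tilt [0.0187 0.0156] f along 0.02 side 0.25 z -0.32 tq [-0.09  0.04 -0.02]
```

View pics/wrist7.png

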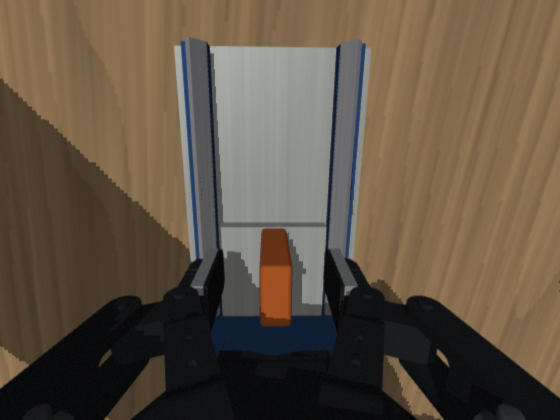

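View pics/side7.png

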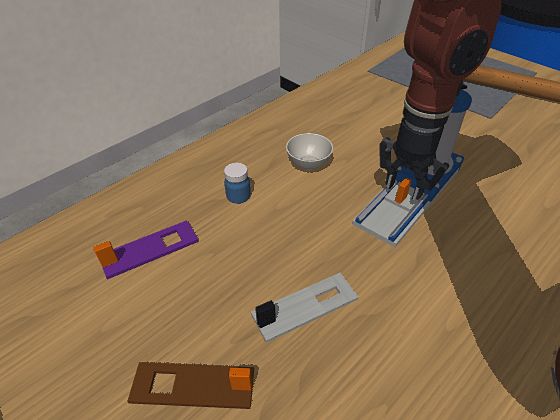

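Released: wrist view shows the grip (275,280) free between open fingers, plate straight in the channel. Retreating upward.

Call:
play_rows([
  [0, 0, -0.03],
  [0, 0, -0.06],
  [0, 0, -0.08],
  [0, -0.02, -0.1],
  [0, -0.05, -0.08],
  [0, -0.08, -0.04],
  [0, -0.08, 0],
  [0, 0, 0],
], roll=[0, 0, 0, 0, 0, 0, 0, 0], grip=[0.2, 0.2, 0.2, 0.2, 0.2, 0.2, 0.2, 0.2])

```text
t: 17.48
position: [480.5, 6.2, 278.9]
tcp_rot: [-0.007, 0.999, 0.052, 0.012]
ft_force: [0.2, -0.4, 0.3]
finger_gap: 51.1
```

```bash
python3 - <<'E'
from fit import *
p=optics.capture('wrist');p=optics.capture('wrist')
s=status.observe();print(s['position'],s['dq'].round(3),s['t']);p=optics.capture('wrist');save(p,'w8.png');W=world(p,s)
p=optics.capture('side');save(p,'s8.png');S=world(p)
for q in('spare','bowl','jar'):
    for m in optics.masks_of(q,p)[:1]:print(q,m['box'],np.nanmedian(S[m['pixels']],0).round(0))
a=np.radians(-84.33);u=np.array([np.cos(a),np.sin(a)]);v=np.array([-u[1],u[0]])
for n,w in(('w',W),('s',S)):
    D=w[...,:2]-np.array([498.8,-125]);gx=D@u;gy=D@v;z=w[...,2]
    g=(z>62)&(z<74)&(abs(gy)<20)&(gx>-75)&(gx<-8);
    if g.sum()>5:print(n,'grip top',g.sum(),np.percentile(gx[g],[2,50,98]),np.percentile(gy[g],[2,50,98]),np.median(z[g]))
    g=(z>17)&(z<24)&(abs(gy)<29)&(gx<-9)&(gx>-90)
    if g.sum()>5:print(n,'plate',g.sum(),np.percentile(gx[g],[1,50]),np.percentile(gy[g],[1,99]),cv2.minAreaRect(w[g][:,:2].astype(np.float32)))
    g=(z>8)&(z<14)&(abs(gy)<28)&(gx>-200)&(gx<-80);print('bed start',np.percentile(gx[g],[.5,99.5]),np.median(z[g]))
E
```

```text
[480.89263765   4.71067467 278.47350139] [-0.018  0.012 -0.002 -0.006 -0.002 -0.002] 17.575
spare [249.1, 273.3, 110.3, 71.9] [468. 252.  10.]
bowl [284.8, 132.4, 46.6, 39.7] [744. -70.  33.]
jar [223.1, 163.8, 26.7, 39.7] [750. 148.  52.]
w grip top 347 [-56.40661628 -42.98377774 -27.4880786 ] [-6.27200476  0.02306251  6.39030838] 66.68386799226181
w plate 1305 [-56.76518826 -35.21008893] [-28.70088385  28.55909495] ((495.5238952636719, -92.05961608886719), (57.9866828918457, 48.12593078613281), 5.802762508392334)
bed start [-150.42804057  -80.22068465] 11.007599643159352
s grip top 86 [-55.88544205 -43.6643     -27.67623217] [-6.36211792 -0.50706964  6.41388005] 68.7090675685937
s plate 320 [-57.31087503 -37.99136059] [-28.92663072  28.58947792] ((495.3175048828125, -91.40666961669922), (57.763671875, 49.294857025146484), 5.767981052398682)
bed start [-150.24608228  -80.35782017] 12.88693863494071
```

View pics/w8.png

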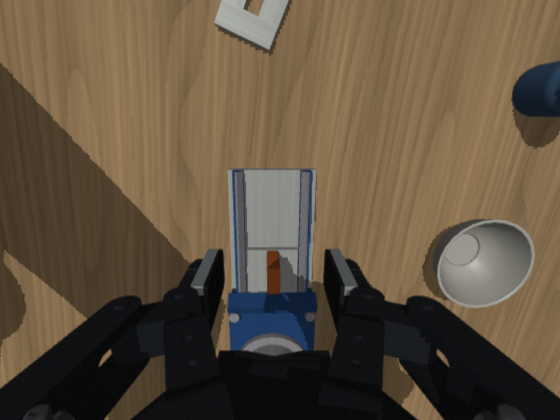

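View pics/s8.png

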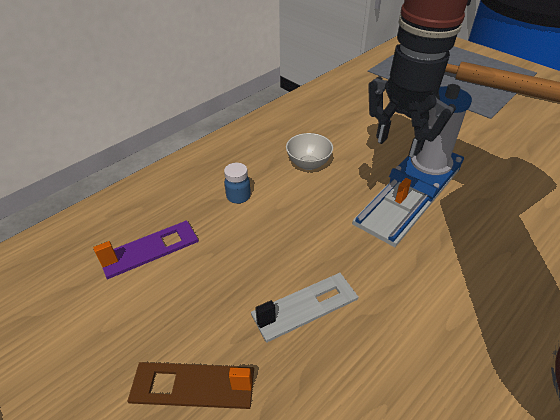

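```bash
python3 -c "
from h import *
print(status.observe()['dq'].round(4)); print(arm.hand_in())"
```

```text
[ 0.0008  0.0014 -0.0004 -0.0008 -0.0005  0.002 ]
the job is handed in; nothing more can be done
None
```

I loaded the orange-grip aluminium die and handed the job in at about 17.6 s of the 54 s limit; no verdict was reported. I laid it in the channel and slid it in until it met resistance with the nose about 123 mm past the mouth. I pressed it there for about 0.75 s, with 7–9 N in the wrist readings between moves, then released it and backed the arm off.

- **Die position:** after release, the wrist and side cameras both put the tail about 57 mm before the mouth. That puts the nose at about 123 mm, the same place as at contact, so I saw no rebound. The die is within about 0.2° of straight, less than 1 mm off the centre line, and lying on the bed.
- **Other items:** the spare die, bowl and jar were within about 1 mm of where they started. The robot is clear of everything.
- **Off-nominal:** the tool tilted about 1° while pressing, but the die was straight in the channel after release. The top and wrist cameras disagreed by about 2.4 mm, mostly along the slide direction, so I found the stop by force, not from the images.

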